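Unload the marquetry gluing stack

TASK

The glue has set, so take the gluing stack apart from the top: first stand each weight in the middle of the round pad of its cap's colour, then lay the light wooden caul on the black mat, and last lay the dark inlaid panel, face up, on the green board. Centre the caul and the panel on their places with their long sides lined up. Set everything down rather than dropping it, keep everything upright, and do not disturb the two pigment jars.

Things in the scene. Friction and masses are not known exactly. Their poses are not given: they have to be found in the camera images.
- weight_red: Brass weight: upright metal cylinder 36 mm in diameter, 34 mm high, with a red plastic cap (diameter 29, height 8 mm) on top; 42 mm high in all, about 0.28 kg. Origin: centre of its underside, z up. It starts standing on the caul beside the blue-capped weight, centres 44 mm apart along the caul's length, sides vary. Grip it round the metal body.
- weight_blue: Steel weight: upright metal cylinder 36 mm in diameter, 34 mm high, with a blue plastic cap (diameter 29, height 8 mm) on top; 42 mm high in all, about 0.28 kg. Origin: centre of its underside, z up. It starts standing on the caul beside the red-capped weight, centres 44 mm apart along the caul's length, sides vary. Grip it round the metal body.
- caul: Caul: plain light-wood pressing block, 84 mm long (its y axis), 40 mm wide (its x axis), 20 mm thick, about 60 g. Origin: centre of its underside, z up. At the start it lies on the panel, both weights standing on it. Its two ends and its two sides are alike, so half a turn makes no difference.
- panel: Dark wooden marquetry panel, brass lines on its upper face, 110 mm long (y axis), 56 mm wide (x axis), 14 mm thick, 90 g. Origin: centre of its underside, z up. Bottom of the stack, under the caul; it lies loose on a hidden fixed wooden block 30 mm high, 70 mm long, 34 mm wide, so its edges overhang. Caul and panel lie parallel within a few degrees. Half a turn makes no difference.
- pad_red: Fixed red painted round pad lying on the bench, 60 mm in diameter and 6 mm thick. Origin: centre of its underside on the bench, z up (its top is 6 mm above the origin).
- pad_blue: Fixed blue painted round pad lying on the bench, 60 mm in diameter and 6 mm thick. Origin: centre of its underside on the bench, z up (its top is 6 mm above the origin).
- mat_black: Fixed black rubber mat for the caul, lying on the bench, 110 mm long (its y axis), 66 mm wide (its x axis), 6 mm thick. Origin: centre of its underside on the bench, z up (its top is 6 mm above).
- board_green: Fixed green painted board for the panel, lying on the bench, 130 mm long (its y axis), 76 mm wide (its x axis), 6 mm thick. Origin: centre of its underside on the bench, z up (its top is 6 mm above).
- jar_yellow: Bystander: yellow pigment jar with a white lid, about 54 mm in diameter and 70 mm high, standing loose on the bench. Origin: centre of its underside.
- jar_purple: Bystander: purple pigment jar with a grey lid, about 54 mm in diameter and 70 mm high, standing loose on the bench. Origin: centre of its underside.
There are look-alikes about, which are no part of the job. What is meant by the weight_blue is not turquoise, and is the larger of those in its own colour.

How it is judged:
By the outcome, as a careful person would: the job done as asked, in the order asked, and still so for the second after the job is handed in, with the robot touching nothing.
It also fails if it takes over 109 s, if anything falls off the work surface, if the arm or the gripper's body presses on something with over 40 N, if the wrist force passes 120 N, or if a joint passes its speed limit or range.

ROBOT

A 6-joint arm with a two-finger parallel gripper is mounted at the origin on the work surface. World frame = base frame: x ahead of the robot, y to its left, z up, the work surface at z = 0. Lengths are in mm, angles in rad, forces in N, time in s.
With the tool pointing down it reaches from about 350 to 875 mm from the base axis. Payload 4.2 kg.
Tool frame: the origin (TCP) lies midway between the tips of the shut fingers; the grasp point (between the pads) lies 19 mm behind it (arm.grasp_offset is the distance from the TCP to the grasp point, in mm); z points along the fingers, y is the line along which they close (so a half turn about z gives the same grasp; the last joint's range is limited). The gripper opens to 85 mm and grips with 20 to 120 N. Pads are 22 mm wide; open, the fingers measure 114 mm over their backs; the gripper's body (76 mm by 85 mm) begins 54 mm behind the grasp point. The pads swing forward as they close: fully open they stand 13 mm farther back than shut.
Start: joints at [-1.042, 0.385, 0.008, 0, -1.194, -0.259], TCP at [166.603, -602.364, 231.312] pointing down, gripper open.
Joint ranges: [-3.14, 3.14], [-1.21, 2.06], [-1.07, 1.41], [-3.16, 2.05], [-2.99, -0.16], [-3.1, 3.1]. Speed limits (rad/s): [2.79, 2.79, 3.14, 3.14, 3.14, 3.14].

INTERFACE

Orientations are given as a unit quaternion [x, y, z, w].
In Python, from bench import arm gives the robot as it stands. The module is installed in compiled form; this text tells all that it offers.
- The arm moves only by the tool servo_tool, never from a script. Its argument "increments" is a list of rows, each a list of 7 numbers: the opening, from 0 (shut) to 1 (fully open), then the shift along the tool's x, y, z in m, then the turn, a rotation vector about the tool's x, y, z in degrees. In form: [[grip, x, y, z, ax, ay, az], ...]. A call has 1 to 12 rows; each row is the pose to reach, as a shift and turn from the pose commanded when the call began, along the tool's axes at that moment; what a row does not reach only later rows make up. A row lasts 1/8 s, in which the tool goes at most 62.5 mm and 10.7 degrees, less where a joint would pass 70% of its speed; a pose out of reach is approached as far as the arm can. A call with a gripper value outside its range is refused whole. The fingers move at their own pace and stop on an object; the grip force is fixed at half the most. Time passes only in rows, so rows that repeat a pose let the fingers close. It gives the time, the measured TCP pose, the force, the opening and the grip force at its end, in the units of the state.
- arm.read_state(): the state, without advancing time (a new reading comes with each control period).
- arm.get_image(name): name is "scene" or "top"; returns a dict with "color" (420x560x3 uint8, red, green, blue), "fx", "fy", "cx", "cy" (pixels), "rvec" (rotation vector, rad) and "tvec" (3), from world to camera coordinates, as OpenCV has them. Camera axes: x right, y down, z forward; pixel columns grow to the right and rows downward; lengths in mm; the calibration is good to about 2 mm. A picture is of the moment at which its call begins. There is no depth.
- arm.job_done(): hands the job in; it is judged then, once.
Trained networks look in the newest picture that a camera, given by its name, has taken for a name from the list of things; names that differ only in an ending like _2 or _b are one class to them, and where a whole thing is asked for, a point or a joint stands for the part that bears it (a point fixed in the world has none). Each returns a list of dicts, best first, with "p" (0 to 1); they miss things now and then, are a little off and sometimes report something else, mostly with a low value. They report only what shows in the picture. A call takes as long as a camera call. They do not tell look-alikes from the thing itself.
- arm.look_for(camera, thing): "box" ([centre column, centre row, width, height] in pixels, round what is visible of it).
- arm.spot_point(camera, thing): "centre" ([column, row] in pixels: a listed point, or the origin of a listed thing).
The state is a dict: "clock": time; "joints": joint angles; "joint_vel": joint speeds; "joint_efforts": joint torques, N m; "position": TCP position; "ee_rot": TCP orientation; "contact_force": force on the tool from outside, world axes, zero at the start; "wrist_torque": the same for the moment, N m; "gripper_width": finger opening in mm; "grasp_force": force on a finger pad.
Only numpy, scipy, OpenCV 4.12 (cv2) and the standard library are available. Lean on these libraries where they do the work, as an engineer would, in place of code of your own. Each camera call takes 0.05 s, during which the arm holds its last target. There are 200 camera calls.

## Working session

There is one attempt and no reset: what is moved stays moved. The work goes in short steps, Python scripts to look and compute and a tool call to move; the robot and the scene stay as the last step left them, time stands still between calls to the robot, and variables do not carry over. Pictures are saved under pics/ and viewed, at most 14 in all, crops included, and the job is handed in when it is done.

Besides the shell and the picture viewer there is one more tool, called after "Call:" as name(argument=value, ...) on one line, values as JSON. servo_tool: Moves the arm, as the interface text tells. Its arguments: {"type":"object","properties":{"increments":{"type":"array","items":{"type":"array","items":{"type":"number"}}}},"required":["increments"]}

```bash
mkdir -p pics
cat > h.py <<'E'
import numpy as np, cv2
from bench import arm
def img(n): return arm.get_image(n)
def save(im,name,crop=None,s=1):
    c=im["color"][:,:,::-1]
    if crop: c=c[crop[1]:crop[3],crop[0]:crop[2]]
    cv2.imwrite("pics/"+name,cv2.resize(c,None,fx=s,fy=s,interpolation=cv2.INTER_CUBIC))
def K(im): return np.array([[im["fx"],0,im["cx"]],[0,im["fy"],im["cy"]],[0,0,1.]])
def proj(im,P): return cv2.projectPoints(np.float64(P).reshape(-1,1,3),np.float64(im["rvec"]),np.float64(im["tvec"]),K(im),None)[0].reshape(-1,2)
def world(im,px,z):
    R=cv2.Rodrigues(np.float64(im["rvec"]))[0];t=np.float64(im["tvec"]).ravel();C=-R.T@t
    px=np.float64(px).reshape(-1,2)
    d=(R.T@np.linalg.inv(K(im))@np.c_[px,np.ones(len(px))].T).T
    return C+d*((z-C[2])/d[:,2])[:,None]
E
python3 - <<'E'
from h import *
a=img("top");b=img("scene");save(a,"top0.png");save(b,"scene0.png")
for n,i in(("top",a),("scene",b)):
    print(n,-cv2.Rodrigues(np.float64(i["rvec"]))[0].T@np.float64(i["tvec"]).ravel(),i["fx"])
H=dict(weight_red=64,weight_blue=64,caul=44,panel=30,pad_red=0,pad_blue=0,mat_black=0,board_green=0,jar_yellow=0,jar_purple=0)
for k,z in H.items():
  for n,i in(("top",a),("scene",b)):
    for r in arm.spot_point(n,k):
        if r["p"]>.2: print(k,n,round(r["p"],2),np.round(r["centre"]),np.round(world(i,r["centre"],z)[0]))
s=arm.read_state();print(s["ee_rot"],s["gripper_width"],s["contact_force"])
E
```

```text
top [407.18149758  45.21569515 845.09400768] 382.37843826792
scene [1178.88414829  219.02175608  682.13758638] 386.9717346538564
weight_red top 0.69 [162. 244.] [438. 257.  64.]
weight_red scene 0.65 [322. 208.] [521. 120.  64.]
weight_red scene 0.62 [388. 196.] [444. 267.  64.]
weight_blue top 0.85 [153. 204.] [521. 279.  64.]
weight_blue top 0.47 [112. 250.] [427. 356.  64.]
weight_blue top 0.43 [416. 242.] [ 444. -260.   64.]
weight_blue scene 0.7 [430. 217.] [495. 364.  64.]
weight_blue scene 0.65 [404. 196.] [435. 305.  64.]
weight_blue scene 0.63 [397. 244.] [595. 295.  64.]
weight_blue scene 0.44 [320. 209.] [524. 115.  64.]
caul top 0.58 [152. 244.] [440. 284.  44.]
caul top 0.24 [152. 245.] [438. 283.  44.]
caul scene 0.75 [390. 202.] [441. 275.  44.]
panel top 0.96 [158. 243.] [443. 276.  30.]
panel scene 0.75 [392. 204.] [429. 282.  30.]
pad_red top 0.86 [412. 240.] [ 452. -276.    0.]
pad_red top 0.27 [239. 237.] [458. 108.   0.]
pad_red scene 0.47 [184. 186.] [ 449. -280.    0.]
pad_blue top 0.8 [379. 163.] [ 628. -208.    0.]
pad_blue scene 0.83 [180. 238.] [ 630. -203.    0.]
mat_black top 0.81 [283. 164.] [622.  11.   0.]
mat_black scene 0.71 [270. 251.] [621.  20.   0.]
board_green top 0.96 [326. 236.] [460. -84.   0.]
board_green top 0.48 [154. 246.] [438. 292.   0.]
board_green scene 0.63 [181. 238.] [ 629. -202.    0.]
board_green scene 0.58 [252. 197.] [451. -79.   0.]
jar_yellow top 0.85 [238. 235.] [461. 111.   0.]
jar_yellow scene 0.74 [321. 208.] [453. 107.   0.]
jar_purple top 0.95 [206. 158.] [635. 186.   0.]
jar_purple scene 0.71 [347. 264.] [619. 198.   0.]
[-1.34494409e-01  9.90914353e-01  7.59171270e-07  6.73568091e-06] 85.18061401555275 [-1.23856952 -0.48040946 -0.53297993]
```

View pics/top0.png

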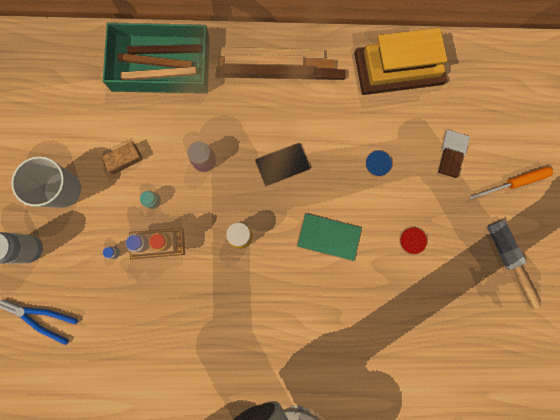

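View pics/scene0.png

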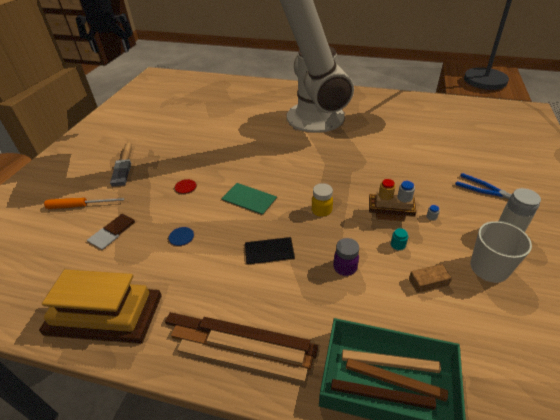

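Top view: the stack is at (157,243). The red cap is at (158,241) and the blue cap at (135,242), both on the caul. The look-alikes are a small blue one at (110,252) on the bench and a turquoise one at (149,199). The blue weight I want is the larger true-blue one on the caul, at (135,242) in top and (406,186) in scene. The crop should confirm that.

```bash
cat > m.py <<'E'
from h import *
a=img("top");b=img("scene")
def mask(i,lo,hi,roi):
    h=cv2.cvtColor(i["color"],cv2.COLOR_RGB2HSV);m=cv2.inRange(h,np.array(lo),np.array(hi))
    o=np.zeros_like(m);x0,y0,x1,y1=roi;o[y0:y1,x0:x1]=m[y0:y1,x0:x1];return o
def big(m):
    cs=cv2.findContours(m,cv2.RETR_EXTERNAL,cv2.CHAIN_APPROX_NONE)[0];return max(cs,key=cv2.contourArea)
E
python3 - <<'E'
from m import *
c1=cv2.resize(a["color"][215:275,95:205],None,fx=5,fy=5,interpolation=cv2.INTER_CUBIC)
c2=cv2.resize(b["color"][170:230,355:465],None,fx=5,fy=5,interpolation=cv2.INTER_CUBIC)
cv2.imwrite("pics/stack.png",np.vstack([c1,c2])[:,:,::-1])
for n,i,roi,lo,hi,z in [("pad_red",a,(395,222,432,258),(0,120,60),(12,255,255),6),("pad_blue",a,(360,145,398,180),(100,120,40),(125,255,255),6),
 ("green",a,(290,205,370,265),(60,80,30),(90,255,255),6),("mat",a,(250,140,316,190),(0,0,0),(179,255,75),6),
 ("capblue",a,(125,230,147,255),(110,100,60),(130,255,255),106),("capred",a,(148,230,168,255),(0,150,90),(8,255,255),106)]:
    c=big(mask(i,lo,hi,roi));w=world(i,c.reshape(-1,2),z)[:,:2].astype(np.float32)
    r=cv2.minAreaRect(w);print(n,np.round(r[0],1),np.round(r[1],1),round(r[2],1),cv2.boundingRect(c))
E
```

```text
pad_red [ 452.  -278.3] [57.5 61. ] 0.2 (400, 227, 28, 27)
pad_blue [ 627.  -205.4] [54.5 55.3] 44.0 (366, 151, 26, 24)
green [458.9 -90.8] [127.8  73.7] 75.8 (298, 214, 63, 46)
mat [627.5  -2.5] [63.4 77. ] 21.9 (278, 144, 32, 36)
capblue [439.  308.6] [21.3 10.2] 8.8 (126, 237, 7, 12)
capred [443.2 256.1] [26.  26.2] 46.6 (150, 234, 15, 15)
```

View pics/stack.png

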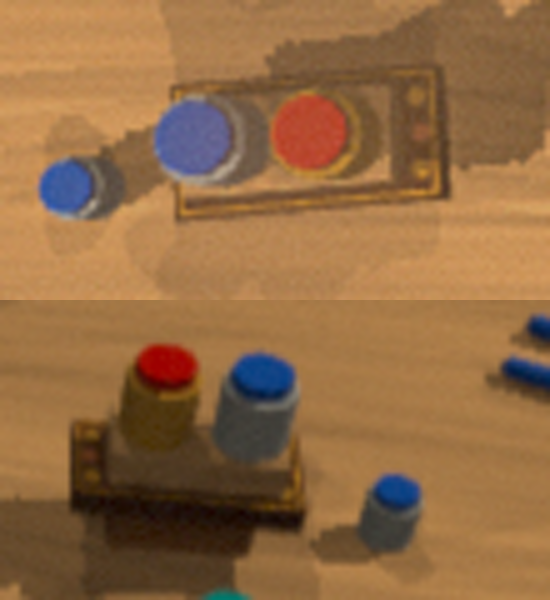

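Crop: the blue cap on the caul (crop 194,139) is clearly larger than the small blue one on the bench (crop 67,188), so the one on the caul is weight_blue. The red weight stands next to it. Next I'll compute the poses from both views.

```bash
cat >> h.py <<'E'
from scipy.spatial.transform import Rotation as Rn
def inc(x,y,z,yaw):
    "rows from the measured pose to world pose (mm, deg of tool y axis, tool down)"
    s=arm.read_state();R=Rn.from_quat(s["ee_rot"])
    ty=np.array([np.cos(np.radians(yaw)),np.sin(np.radians(yaw)),0]);tz=np.array([0,0,-1.]);T=Rn.from_matrix(np.c_[np.cross(ty,tz),ty,tz])
    d=R.inv().apply(np.array([x,y,z])-s["position"])/1000
    print("inc",np.round(d,4),np.round((R.inv()*T).as_rotvec(degrees=True),2),"clk",s["clock"])
E
python3 - <<'E'
from m import *
T=lambda p:np.array(p)/5+[95-.4,215-.4]; S=lambda p:np.array(p)/5+[355-.4,170-.4]
for n,p,q in(("red",(310,132),(166,66)),("blue",(194,139),(264,75))):
    print(n,world(a,T(p),106)[0],world(b,S(q),106)[0])
w=world(a,T([(175,88),(441,68),(447,197),(180,220)]),44)[:,:2];print(w, cv2.minAreaRect(w.astype(np.float32)))
m=mask(a,(0,0,0),(179,110,95),(250,138,318,192));c=big(m);r=cv2.minAreaRect(world(a,c.reshape(-1,2),6)[:,:2].astype(np.float32));print("mat",r)
w2=world(b,S([(72,124),(302,224),(298,148)]),44);print(w2)
for n,roi,lo,hi in[("pad_red",(165,170,205,200),(0,120,60),(12,255,255)),("pad_blue",(160,220,200,255),(100,120,40),(125,255,255)),("green",(215,180,285,218),(60,80,30),(90,255,255)),("mat",(240,230,300,268),(0,0,0),(179,255,60))]:
    c=big(mask(b,lo,hi,roi));r=cv2.minAreaRect(world(b,c.reshape(-1,2),6)[:,:2].astype(np.float32));print("S",n,np.round(r[0],1),np.round(r[1],1),round(r[2],1))
inc(445,256,180,180)
E
```

```text
red [442.66542773 256.40919283 106.        ] [445.33480185 261.0759495  106.        ]
blue [439.8450987  299.89270421 106.        ] [442.16240986 305.55930587 106.        ]
[[463.56071496 330.18091182]
 [472.39304445 221.48116659]
 [419.1477507  217.00238833]
 [409.51775817 325.06901371]] ((441.0862121582031, 273.5691223144531), (54.28126907348633, 109.05754089355469), 4.808166027069092)
mat ((629.150146484375, -5.461845397949219), (63.42441177368164, 71.48249053955078), 22.12665557861328)
[[423.02959381 222.69189335  44.        ]
 [471.67786755 334.80972046  44.        ]
 [416.86345918 332.3961342   44.        ]]
S pad_red [ 452.6 -273. ] [60.5 61.2] 12.6
S pad_blue [ 628.8 -201. ] [52.2 56.2] 12.9
S green [460.5 -85.3] [125.5  73.4] 75.8
S mat [624.3  17.5] [ 66.6 108.6] 22.0
inc [-0.4971  0.7531  0.0513] [  0.     0.   -74.54] clk 1.3
```

Call:
servo_tool(increments=[[1,-0.043,0.044,0.005,0,0,-5],[1,-0.086,0.088,0.01,0,0,-10],[1,-0.129,0.131,0.01,0,0,-15],[1,-0.172,0.175,0.01,0,0,-20],[1,-0.215,0.219,0.01,0,0,-26],[1,-0.258,0.262,0.01,0,0,-32],[1,-0.301,0.306,0.01,0,0,-38],[1,-0.345,0.35,0.01,0,0,-44],[1,-0.368,0.4,0.01,0,0,-50],[1,-0.39,0.45,0.01,0,0,-56],[1,-0.41,0.5,0.01,0,0,-62],[1,-0.43,0.55,0.01,0,0,-68]])

```text
clock: 2.8
position: [434.5, 44.2, 221.8]
ee_rot: [-0.667, 0.745, -0.0, 0.001]
contact_force: [0.8, -0.5, 0.4]
gripper_width: 85.8
grasp_force: 0.0
```

```bash
python3 -c "
from h import *
inc(444,258.7,130,184);inc(444,258.7,66,184)"
```

```text
inc [-0.2142  0.0142  0.0918] [ -0.06   0.02 -10.32] clk 2.8
inc [-0.2142  0.0143  0.1558] [ -0.06   0.02 -10.32] clk 2.8
```

Call:
servo_tool(increments=[[1,-0.05,0.003,0.01,0,0,-3],[1,-0.1,0.007,0.02,0,0,-6],[1,-0.15,0.01,0.04,0,0,-9],[1,-0.2,0.013,0.06,0,0,-10.3],[1,-0.214,0.014,0.08,0,0,-10.3],[1,-0.214,0.014,0.1,0,0,-10.3],[1,-0.214,0.014,0.1,0,0,-10.3],[1,-0.214,0.014,0.1,0,0,-10.3]])

```text
clock: 3.8
position: [445.5, 256.8, 122.2]
ee_rot: [0.73, -0.683, 0.0, -0.001]
contact_force: [-0.2, 0.0, -0.3]
gripper_width: 85.1
grasp_force: 0.0
```

```bash
python3 -c "
from m import *
inc(444,258.7,66,184)
c1=cv2.resize(a['color'][195:295,75:215],None,fx=5,fy=4,interpolation=cv2.INTER_CUBIC)[:280]
save(b,'s1.png',(340,120,480,230),5);save(a,'t1.png',(90,190,210,280),6)"
```

```text
inc [-0.0019  0.0015  0.0565] [-0.1   0.08 -0.26] clk 3.9
```

View pics/s1.png

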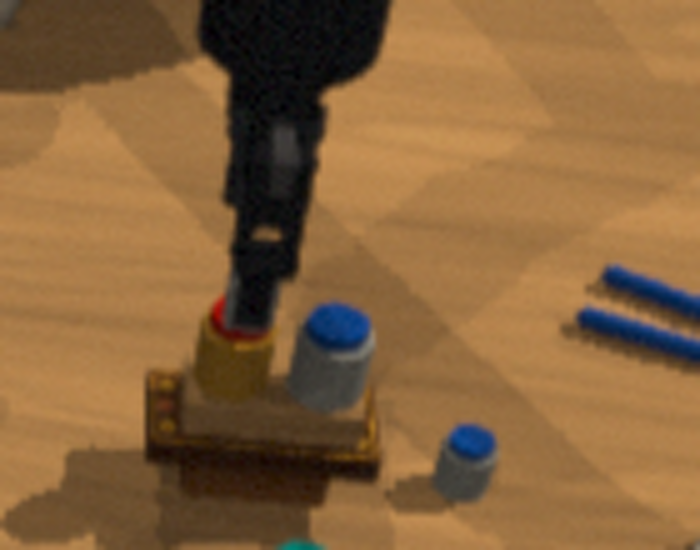

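The near finger's tip shows at about (390,186) and the red weight just left of it. I'll check the calibration by projecting the known finger position.

```bash
python3 -c "
from m import *
s=arm.read_state();R=Rn.from_quat(s['ee_rot']).as_matrix();p=s['position']
for z in(-10,-13,-16):
  for sg in(1,-1):
    print(z,sg,[proj(b,p+R@np.array([x,sg*42.5,z])) for x in(-11,11)],[proj(a,p+R@np.array([x,sg*57,z])) for x in(-11,11)])
"
```

```text
-10 1 [array([[392.19158156, 163.18778816]]), array([[382.73488627, 162.36362741]])] [array([[146.82513069, 270.58411709]]), array([[159.0787017 , 269.79733296]])]
-10 -1 [array([[392.77686957, 185.7767118 ]]), array([[382.63601358, 184.80993114]])] [array([[145.9073684 , 208.49488788]]), array([[157.89373812, 207.8137858 ]])]
-13 1 [array([[392.39050012, 162.15835135]]), array([[382.91240453, 161.3359288 ]])] [array([[146.31028399, 270.63175438]]), array([[158.61711214, 269.84152936]])]
-13 -1 [array([[392.99160076, 184.72583942]]), array([[382.82613207, 183.76066674]])] [array([[145.40001547, 208.28091671]]), array([[157.43734   , 207.59726652]])]
-16 1 [array([[392.59029511, 161.12437889]]), array([[383.09070223, 160.30371782]])] [array([[145.79099976, 270.67980226]]), array([[158.15154992, 269.88610614]])]
-16 -1 [array([[393.20734685, 183.67000021]]), array([[383.01714581, 182.70646144]])] [array([[144.88838636, 208.0651421 ]]), array([[156.9771007 , 207.37892494]])]
```

View pics/t1.png

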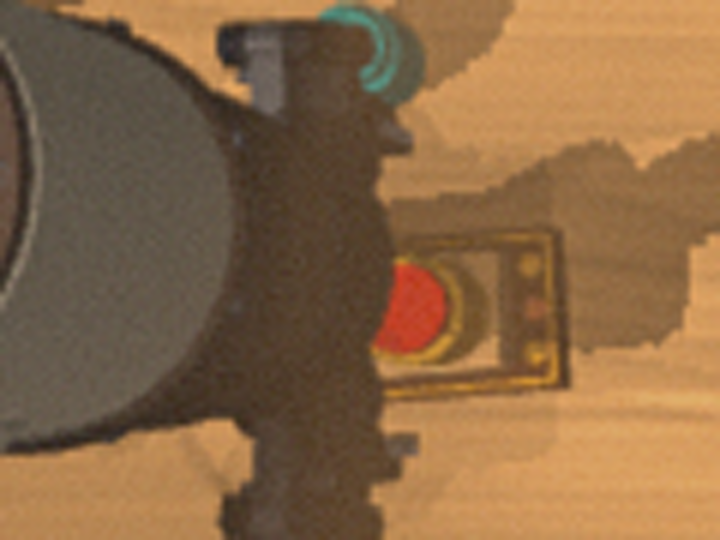

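Call:
servo_tool(increments=[[1,-0.001,0.001,0.02,0,0,0],[1,-0.001,0.001,0.04,0,0,0],[1,-0.001,0.001,0.055,0,0,0],[1,-0.001,0.001,0.055,0,0,0],[0.35,-0.001,0.001,0.055,0,0,0],[0.35,-0.001,0.001,0.055,0,0,0],[0.2,-0.001,0.001,0.055,0,0,0],[0.2,-0.001,0.001,0.055,0,0,0],[0.2,-0.001,0.001,0.055,0,0,0],[0.2,-0.001,0.001,0.055,0,0,0]])

```text
clock: 5.25
position: [444.0, 257.7, 67.1]
ee_rot: [0.73, -0.683, 0.0, -0.0]
contact_force: [-2.8, -1.1, 5.5]
gripper_width: 34.5
grasp_force: 59.6
```

```bash
python3 -c "
from h import *
inc(480,-30,150,110);inc(452.3,-276.8,100,80)
s=arm.read_state();print(s['joints'])"
```

```text
inc [ 0.2894 -0.017  -0.083 ] [-2.000e-02  5.000e-02  7.378e+01] clk 5.25
inc [ 0.5339  0.0269 -0.0332] [-1.0000e-02  5.0000e-02  1.0378e+02] clk 5.25
[ 8.42513492e-01  3.84858549e-01 -4.74217257e-01  2.61337768e-04
 -7.10900619e-01 -7.76742820e-01]
```

Call:
servo_tool(increments=[[0.2,0,0,-0.01,0,0,0],[0.2,0,0,-0.035,0,0,0],[0.2,0,0,-0.07,0,0,0],[0.2,0.015,0,-0.09,0,0,2],[0.2,0.05,0.002,-0.095,0,0,6],[0.2,0.1,0.005,-0.095,0,0,12],[0.2,0.155,0.008,-0.095,0,0,18],[0.2,0.21,0.01,-0.095,0,0,25],[0.2,0.265,0.013,-0.095,0,0,32],[0.2,0.32,0.016,-0.095,0,0,39],[0.2,0.375,0.019,-0.095,0,0,46],[0.2,0.425,0.021,-0.095,0,0,52]])

```text
clock: 6.75
position: [449.9, -169.7, 161.1]
ee_rot: [-0.354, 0.935, 0.0, -0.0]
contact_force: [1.3, 0.3, -3.0]
gripper_width: 34.8
grasp_force: 60.2
```

```bash
python3 -c "
from h import *
inc(452.3,-276.8,60,122);inc(452.3,-276.8,10,122)
b=img('scene');save(b,'s2.png',(330,120,480,230),4)"
```

```text
inc [ 0.0691 -0.0818  0.1011] [ 0.04 -0.01  9.51] clk 6.75
inc [ 0.0691 -0.0819  0.1511] [ 0.04 -0.01  9.51] clk 6.75
```

View pics/s2.png

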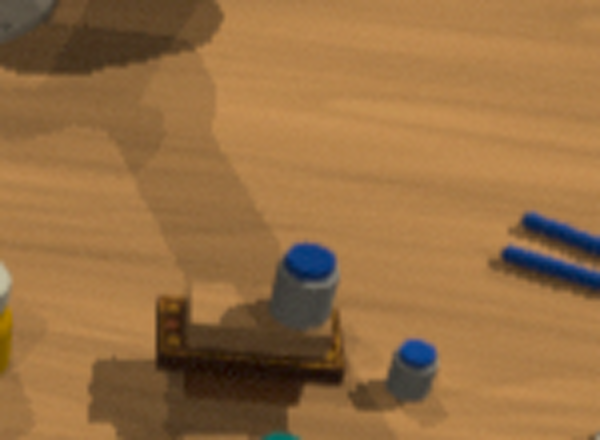

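The red weight is held (about 2.9 N) and the blue weight still stands on the caul at crop (305,285). The rest of the stack hasn't moved.

Call:
servo_tool(increments=[[0.2,0.03,-0.035,0.01,0,0,4],[0.2,0.06,-0.07,0.03,0,0,8],[0.2,0.069,-0.082,0.06,0,0,9],[0.2,0.069,-0.082,0.1,0,0,9],[0.2,0.069,-0.082,0.13,0,0,9],[0.2,0.069,-0.082,0.142,0,0,9],[0.2,0.069,-0.082,0.147,0,0,9],[0.2,0.069,-0.082,0.15,0,0,9],[0.2,0.069,-0.082,0.151,0,0,9],[0.2,0.069,-0.082,0.151,0,0,9]])

```text
clock: 8.05
position: [454.3, -275.2, 11.0]
ee_rot: [-0.282, 0.959, -0.0, 0.001]
contact_force: [0.2, -1.0, -4.5]
gripper_width: 34.4
grasp_force: 60.9
```

```bash
python3 -c "
from m import *
save(b,'s3.png',(140,140,240,215),7)"
```

```text
(no output)
```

View pics/s3.png

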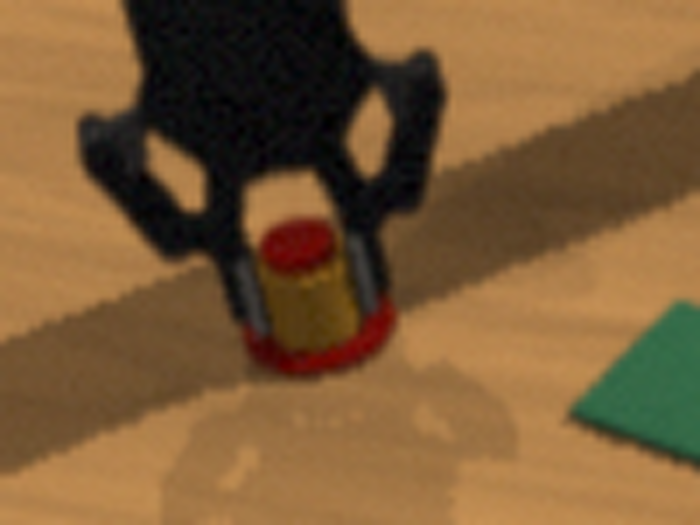

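```bash
python3 -c "
from m import *
inc(452.3,-276.8,9.2,122)"
```

```text
inc [ 0.0024 -0.0004  0.0014] [-0.03  0.03  0.76] clk 8.25
```

Call:
servo_tool(increments=[[0.2,0.001,0,0,0,0,0],[0.2,0.002,0,0,0,0,0],[0.2,0.002,0,0.001,0,0,0],[0.2,0.002,0,0.002,0,0,0],[0.2,0.002,0,0.002,0,0,0],[0.45,0.002,0,0.002,0,0,0],[0.6,0.002,0,0.002,0,0,0],[0.8,0.002,0,0.002,0,0,0],[1,0.002,0,0.002,0,0,0],[1,0.002,0,-0.02,0,0,0],[1,0.002,0,-0.06,0,0,0],[1,0.002,0,-0.11,0,0,0]])

```text
clock: 9.75
position: [451.5, -276.0, 120.6]
ee_rot: [-0.282, 0.959, 0.001, -0.001]
contact_force: [1.7, 0.4, 0.5]
gripper_width: 85.2
grasp_force: 0.0
```

```bash
python3 -c "
from h import *
inc(441,301.5,130,184)"
```

```text
inc [-0.3036  0.4913 -0.009 ] [ 1.600e-01 -3.000e-02 -6.125e+01] clk 9.75
```

Call:
servo_tool(increments=[[1,-0.027,0.043,-0.02,0,0,-5],[1,-0.054,0.087,-0.03,0,0,-10],[1,-0.081,0.131,-0.03,0,0,-16],[1,-0.108,0.175,-0.03,0,0,-22],[1,-0.135,0.218,-0.03,0,0,-28],[1,-0.162,0.262,-0.03,0,0,-34],[1,-0.189,0.306,-0.03,0,0,-40],[1,-0.216,0.35,-0.03,0,0,-46],[1,-0.243,0.393,-0.03,0,0,-52],[1,-0.27,0.437,-0.03,0,0,-58],[1,-0.297,0.48,-0.03,0,0,-61],[1,-0.304,0.491,-0.02,0,0,-61]])

```text
clock: 11.25
position: [442.5, 304.4, 140.6]
ee_rot: [0.731, -0.682, 0.0, -0.001]
contact_force: [0.1, -0.2, -0.4]
gripper_width: 85.2
grasp_force: 0.0
```

Call:
servo_tool(increments=[[1,0,0,0.01,0,0,0],[1,0,0,0.01,0,0,0]])

```text
clock: 11.5
position: [441.4, 299.3, 128.9]
ee_rot: [0.729, -0.684, -0.0, 0.002]
contact_force: [-0.2, -0.0, -0.1]
gripper_width: 85.1
grasp_force: 0.0
```

```bash
python3 -c "
from m import *
inc(441,301.5,66,184)
# red on pad check
c=big(mask(a,(0,120,60),(12,255,255),(390,215,440,262)));print(cv2.boundingRect(c))
save(a,'t4.png',(385,210,445,265),10)
"
```

```text
inc [-0.0018  0.0011  0.0642] [ 0.03 -0.04 -0.33] clk 11.6
(400, 227, 28, 27)
```

View pics/t4.png

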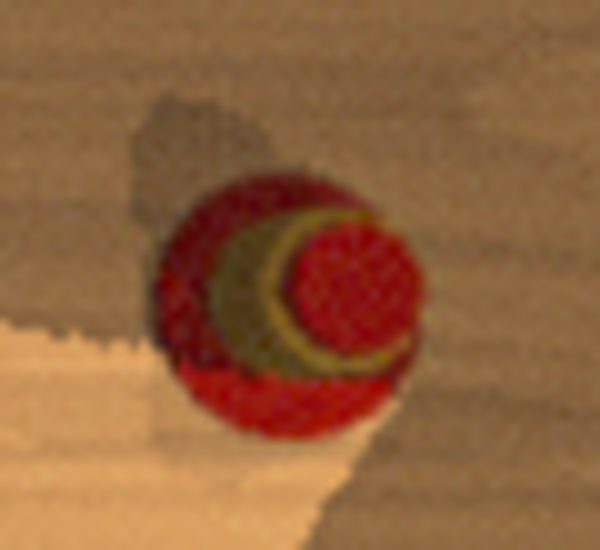

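```bash
python3 -c "
from m import *
f=lambda x,y:np.array([385+x/10-.45,210+y/10-.45])
print(world(a,f(355,287),48),world(a,f(287,304),6))
inc(441,301.5,66,184)"
```

```text
[[ 453.34872295 -276.34010039   48.        ]] [[ 451.95524908 -277.80514203    6.        ]]
inc [-0.0012  0.0015  0.0647] [-0.03  0.02 -0.32] clk 11.7
```

The red weight sits within about 2 mm of the pad centre: the cap at (420,238) maps to 453,-276 and the pad to 452,-278. That's good enough, so I'm going for the blue weight.

Call:
servo_tool(increments=[[1,-0.001,0.001,0.02,0,0,0],[1,-0.001,0.001,0.045,0,0,0],[1,-0.001,0.001,0.06,0,0,0],[1,-0.001,0.001,0.064,0,0,0],[1,-0.001,0.001,0.064,0,0,0],[0.35,-0.001,0.001,0.064,0,0,0],[0.35,-0.001,0.001,0.064,0,0,0],[0.2,-0.001,0.001,0.064,0,0,0],[0.2,-0.001,0.001,0.064,0,0,0],[0.2,-0.001,0.001,0.064,0,0,0],[0.2,-0.001,0.001,0.064,0,0,0]])

```text
clock: 13.08
position: [441.1, 302.3, 67.0]
ee_rot: [0.73, -0.683, -0.0, -0.0]
contact_force: [-3.0, -0.8, 5.9]
gripper_width: 34.8
grasp_force: 59.5
```

```bash
python3 -c "
from h import *
inc(628,-204.4,160,136);inc(540,50,160,136)"
```

```text
inc [ 0.5179 -0.1532 -0.0931] [-1.000e-02  2.000e-02  4.778e+01] clk 13.075
inc [ 0.2582 -0.0821 -0.0931] [-1.000e-02  2.000e-02  4.778e+01] clk 13.075
```

Call:
servo_tool(increments=[[0.2,0,0,-0.01,0,0,0],[0.2,0,0,-0.035,0,0,0],[0.2,0,0,-0.07,0,0,0],[0.2,0.015,-0.004,-0.09,0,0,2],[0.2,0.05,-0.015,-0.095,0,0,6],[0.2,0.1,-0.03,-0.095,0,0,11],[0.2,0.155,-0.046,-0.095,0,0,16],[0.2,0.21,-0.062,-0.095,0,0,21],[0.2,0.265,-0.078,-0.095,0,0,27],[0.2,0.32,-0.095,-0.095,0,0,32],[0.2,0.375,-0.111,-0.095,0,0,38],[0.2,0.425,-0.126,-0.095,0,0,43]])

```text
clock: 14.58
position: [594.6, -115.7, 160.6]
ee_rot: [-0.427, 0.904, 0.0, -0.001]
contact_force: [0.5, 0.9, -3.1]
gripper_width: 34.4
grasp_force: 60.2
```

Call:
servo_tool(increments=[[0.2,0.04,0,0,0,0,0],[0.2,0.07,0,0,0,0,0],[0.2,0.07,0,0,0,0,0]])

```text
clock: 14.95
position: [548.3, -169.4, 160.5]
ee_rot: [-0.427, 0.904, 0.001, -0.001]
contact_force: [0.4, 0.2, -4.4]
gripper_width: 34.3
grasp_force: 60.5
```

Run:
```python
from m import *
for n,i,roi in(("top",a,(355,140,402,188)),("scene",b,(155,215,208,260))):
    c=big(mask(i,(98,90,15),(128,255,255),roi));w=world(i,c.reshape(-1,2),6)[:,:2].astype(np.float32);r=cv2.minAreaRect(w);print(n,r,cv2.minEnclosingCircle(w),cv2.boundingRect(c))
s=big(mask(b,(98,90,15),(128,255,255),(155,215,208,260)))
inc(628,-204.4,10,136)
save(a,"t5.png",(350,130,410,195),9)
```

```text
top ((613.0087890625, -207.6331787109375), (39.176517486572266, 29.80014419555664), 85.35868835449219) ((616.2756958007812, -208.19769287109375), 21.037494659423828) (371, 162, 18, 14)
scene ((627.1170043945312, -201.38400268554688), (55.64358139038086, 56.205955505371094), 12.945283889770508) ((627.87646484375, -200.97842407226562), 29.22783660888672) (169, 227, 24, 18)
inc [-0.0211 -0.0833  0.151 ] [ 0.02 -0.    4.71] clk 15.05
```

View pics/t5.png

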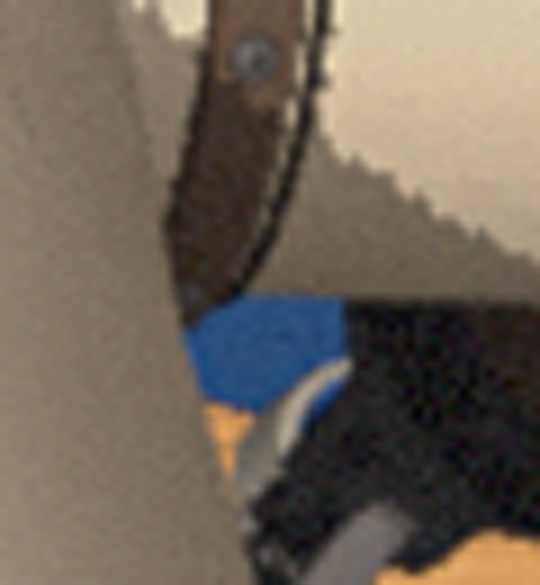

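The arm hides the pad from the top camera. The scene and initial top measurements agree at (628,-204.4), so I'm placing the blue weight there.

Call:
servo_tool(increments=[[0.2,-0.01,-0.04,0.02,0,0,2],[0.2,-0.021,-0.083,0.05,0,0,4],[0.2,-0.021,-0.083,0.09,0,0,4],[0.2,-0.021,-0.083,0.125,0,0,4],[0.2,-0.021,-0.083,0.14,0,0,4],[0.2,-0.021,-0.083,0.146,0,0,4],[0.2,-0.021,-0.083,0.148,0,0,4],[0.2,-0.021,-0.083,0.148,0,0,4]])

```text
clock: 16.05
position: [629.0, -204.1, 14.8]
ee_rot: [-0.397, 0.918, -0.001, 0.001]
contact_force: [-0.0, -0.0, -4.2]
gripper_width: 34.6
grasp_force: 61.0
```

```bash
python3 -c "
from h import *
b=img('scene');inc(628,-204.4,9.2,136);save(b,'s6.png',(140,190,240,265),7)"
```

```text
inc [0.0007 0.0005 0.0056] [-0.12  0.08  0.77] clk 16.1
```

View pics/s6.png

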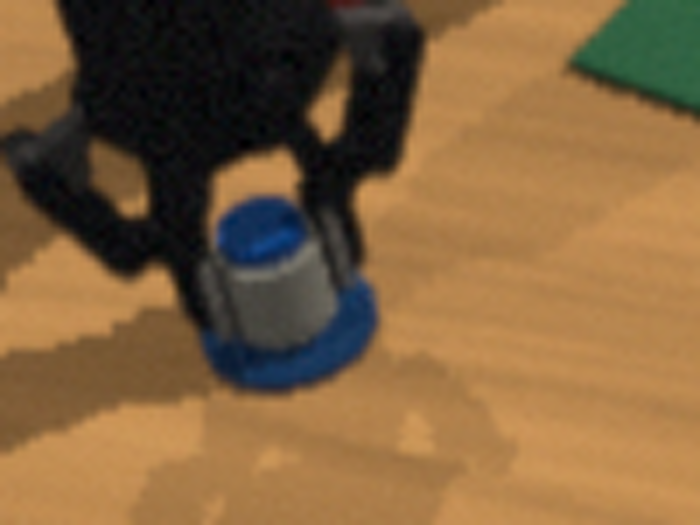

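The weight hovers about 5 mm over the pad, roughly 1–2 mm toward −y. I'll nudge it by +1 mm in y, lower it and release.

Call:
servo_tool(increments=[[0.2,0,0.001,0.002,0,0,0],[0.2,0,0.001,0.004,0,0,0],[0.2,0,0.001,0.005,0,0,0],[0.2,0,0.001,0.006,0,0,0],[0.2,0,0.001,0.006,0,0,0],[0.45,0,0.001,0.006,0,0,0],[0.6,0,0.001,0.006,0,0,0],[0.8,0,0.001,0.006,0,0,0],[1,0,0.001,0.006,0,0,0],[1,0,0.001,-0.02,0,0,0],[1,0,0.001,-0.06,0,0,0],[1,0,0.001,-0.11,0,0,0]])

```text
clock: 17.6
position: [626.5, -203.4, 123.3]
ee_rot: [-0.397, 0.918, 0.001, -0.001]
contact_force: [0.4, -0.3, 0.1]
gripper_width: 85.5
grasp_force: 0.0
```

```bash
python3 -c "
from h import *
inc(441,280,140,184)"
```

```text
inc [-0.225   0.4663 -0.0161] [ 1.600e-01 -4.000e-02 -4.725e+01] clk 17.6
```

Call:
servo_tool(increments=[[1,-0.024,0.05,-0.02,0,0,-5],[1,-0.048,0.1,-0.03,0,0,-10],[1,-0.072,0.15,-0.03,0,0,-15],[1,-0.096,0.2,-0.03,0,0,-20],[1,-0.11,0.23,-0.03,0,0,-25],[1,-0.11,0.23,-0.03,0,0,-30],[1,-0.11,0.23,-0.03,0,0,-30],[1,-0.11,0.23,-0.03,0,0,-30]])

```text
clock: 18.6
position: [535.2, 34.0, 153.3]
ee_rot: [-0.62, 0.784, -0.0, -0.0]
contact_force: [0.0, -0.1, 0.8]
gripper_width: 85.3
grasp_force: 0.0
```

Run:
```python
from m import *
c1=cv2.resize(a["color"][215:275,105:205],None,fx=6,fy=6,interpolation=cv2.INTER_CUBIC)
c2=cv2.resize(a["color"][140:190,335:435][:,:],None,fx=4,fy=4,interpolation=cv2.INTER_CUBIC)
c2=np.hstack([c2,np.zeros((200,200,3),np.uint8)])
cv2.imwrite("pics/t7.png",np.vstack([c1,c2])[:,:,::-1])
save(b,"s7.png",(350,170,450,230),7)
for n,roi in(("top",(120,215,205,275)),("scene",(0,0,1,1))):
  if n=="top":
    g=a["color"]
s=arm.read_state();print(s["position"])
```

```text
[535.17774442  33.79101031 153.19818246]
```

View pics/t7.png

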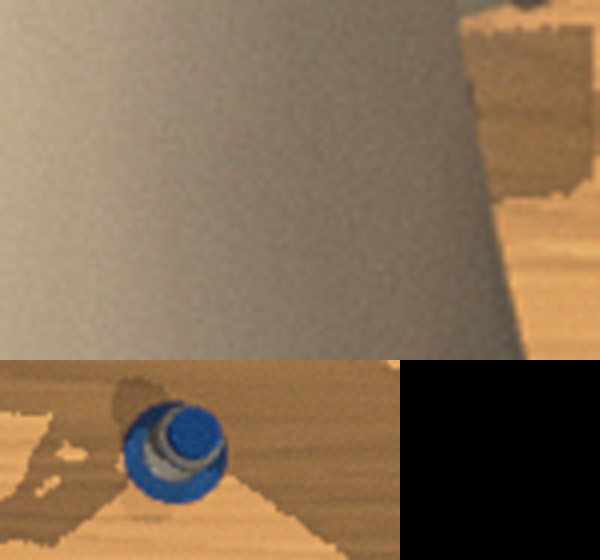

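View pics/s7.png

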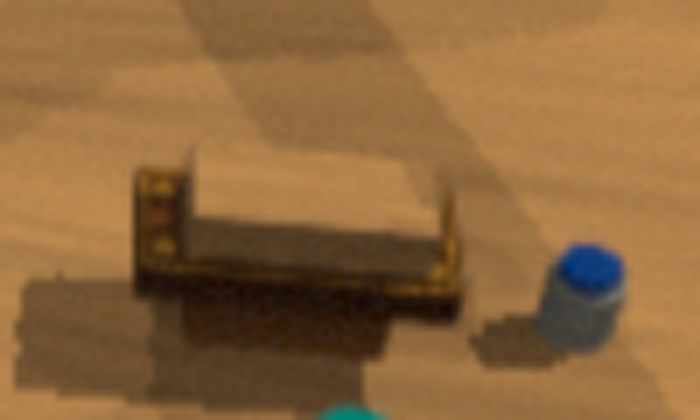

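Top crop: the blue weight stands on its pad with the cap at (383.5,158) and the pad centre at (378.8,163). The stack is hidden by the arm from above. In the scene view the caul lies square on the panel, with top-face corners at crop (195,145), (190,218) and (440,235).

Run:
```python
from m import *
print(world(a,(383.1,157.6),48),world(a,(378.4,162.6),6))
S=lambda p:np.array(p)/7+[350-.43,170-.43]; o=np.array([0,-3.8,0])
w=world(b,S([(195,146),(190,218),(440,235),(437,165)]),64)+o;print(np.round(w,1))
p=world(b,S([(137,270),(460,293),(137,170)]),44)+o;print(np.round(p,1))
# light-wood edges: print row profile in scene along caul
g=cv2.cvtColor(b["color"],cv2.COLOR_RGB2GRAY)
for c in(385,395,405):print(c,list(g[184:216,c]))
for r in(196,199,202):print(r,list(g[r,366:422]))
inc(442.3,278.5,120,184)
```

```text
[[ 627.44810148 -203.82613129   48.        ]] [[ 627.2182653 -205.7204885    6.       ]]
[[427.3 237.4  64. ]
 [465.8 238.8  64. ]
 [456.  321.2  64. ]
 [419.3 319.6  64. ]]
[[473.7 224.   44. ]
 [461.1 331.6  44. ]
 [420.9 219.   44. ]]
385 [np.uint8(118), np.uint8(116), np.uint8(117), np.uint8(131), np.uint8(129), np.uint8(132), np.uint8(137), np.uint8(138), np.uint8(137), np.uint8(142), np.uint8(146), np.uint8(143), np.uint8(135), np.uint8(137), np.uint8(140), np.uint8(138), np.uint8(132), np.uint8(110), np.uint8(72), np.uint8(64), np.uint8(60), np.uint8(65), np.uint8(59), np.uint8(45), np.uint8(32), np.uint8(35), np.uint8(23), np.uint8(20), np.uint8(24), np.uint8(25), np.uint8(26), np.uint8(38)]
395 [np.uint8(114), np.uint8(116), np.uint8(113), np.uint8(115), np.uint8(114), np.uint8(114), np.uint8(113), np.uint8(125), np.uint8(139), np.uint8(138), np.uint8(139), np.uint8(143), np.uint8(141), np.uint8(139), np.uint8(138), np.uint8(137), np.uint8(136), np.uint8(128), np.uint8(94), np.uint8(65), np.uint8(65), np.uint8(62), np.uint8(64), np.uint8(59), np.uint8(42), np.uint8(33), np.u
[... 2411 characters left out ...]
 np.uint8(66), np.uint8(64), np.uint8(67), np.uint8(66), np.uint8(66), np.uint8(70), np.uint8(72), np.uint8(70), np.uint8(70), np.uint8(73), np.uint8(73), np.uint8(73), np.uint8(75), np.uint8(77), np.uint8(83), np.uint8(88), np.uint8(94), np.uint8(101), np.uint8(107), np.uint8(114), np.uint8(119), np.uint8(122), np.uint8(124), np.uint8(126), np.uint8(124), np.uint8(125), np.uint8(121), np.uint8(121), np.uint8(124), np.uint8(126), np.uint8(126), np.uint8(127), np.uint8(129), np.uint8(122), np.uint8(75), np.uint8(82), np.uint8(101), np.uint8(118), np.uint8(120), np.uint8(122), np.uint8(122), np.uint8(120), np.uint8(122)]
inc [-0.2167  0.1467  0.0332] [ 1.000e-02 -0.000e+00 -1.732e+01] clk 18.8
```

Call:
servo_tool(increments=[[1,-0.045,0.03,0,0,0,-5],[1,-0.09,0.06,0,0,0,-10],[1,-0.135,0.09,0,0,0,-15],[1,-0.18,0.12,0.01,0,0,-19],[1,-0.217,0.147,0.033,0,0,-19],[1,-0.217,0.147,0.05,0,0,-19],[1,-0.217,0.147,0.06,0,0,-19],[1,-0.217,0.147,0.06,0,0,-19]])

```text
clock: 19.8
position: [441.7, 278.4, 92.7]
ee_rot: [0.741, -0.671, 0.0, 0.001]
contact_force: [0.8, 0.2, 0.3]
gripper_width: 85.7
grasp_force: 0.0
```

```bash
python3 -c "
from h import *
inc(442.3,279.3,45,185.5)"
```

```text
inc [-0.0009 -0.0007  0.0477] [ 0.06 -0.07  0.2 ] clk 19.8
```

Call:
servo_tool(increments=[[1,-0.001,-0.001,0.02,0,0,0],[1,-0.001,-0.001,0.04,0,0,0],[1,-0.001,-0.001,0.047,0,0,0],[1,-0.001,-0.001,0.047,0,0,0],[0.45,-0.001,-0.001,0.047,0,0,0],[0.4,-0.001,-0.001,0.047,0,0,0],[0.2,-0.001,-0.001,0.047,0,0,0],[0.2,-0.001,-0.001,0.047,0,0,0],[0.2,-0.001,-0.001,0.047,0,0,0],[0.2,-0.001,-0.001,0.047,0,0,0]])

```text
clock: 21.05
position: [443.1, 280.8, 47.2]
ee_rot: [0.742, -0.671, 0.0, -0.001]
contact_force: [-0.5, 0.5, 6.0]
gripper_width: 38.7
grasp_force: 62.1
```

Call:
servo_tool(increments=[[0.2,0,0,-0.005,0,0,0],[0.2,0,0,-0.02,0,0,0],[0.2,0,0,-0.05,0,0,0],[0.2,0,0,-0.08,0,0,0],[0.2,0,0,-0.1,0,0,0],[0.2,0,0,-0.1,0,0,0]])

```text
clock: 21.8
position: [443.3, 281.0, 148.4]
ee_rot: [0.742, -0.671, -0.0, -0.002]
contact_force: [-0.4, 0.1, -1.9]
gripper_width: 38.8
grasp_force: 61.4
```

```bash
python3 -c "
from h import *
s=arm.read_state();print(s['joints'][5],s['contact_force'])
inc(624.5,13.6,140,202);inc(540,180,160,202)"
```

```text
-0.7739687992715537 [-0.3850169   0.05032399 -1.89573121]
inc [ 0.2843 -0.1534  0.0081] [ -0.22   0.15 -16.24] clk 21.8
inc [ 0.1102 -0.0861 -0.0116] [ -0.22   0.15 -16.24] clk 21.8
```

Run:
```python
from m import *
t=cv2.imread("pics/top0.png")[:,:,::-1].copy()
h=cv2.cvtColor(t,cv2.COLOR_RGB2HSV)
print(h[164,250:318:3].tolist())
for hi in(110,130,150):
    d=dict(color=t);m=mask(d,(0,0,0),(179,hi,110),(248,136,320,194));m=cv2.morphologyEx(m,cv2.MORPH_OPEN,np.ones((3,3)))
    c=big(m);r=cv2.minAreaRect(world(a,c.reshape(-1,2),6)[:,:2].astype(np.float32));print(hi,r)
```

```text
[[16, 140, 173], [15, 141, 172], [16, 158, 139], [13, 103, 67], [12, 93, 74], [14, 108, 80], [17, 127, 86], [14, 116, 97], [17, 130, 90], [15, 138, 89], [14, 132, 85], [19, 164, 73], [18, 140, 69], [17, 101, 63], [13, 79, 58], [8, 67, 42], [20, 78, 39], [11, 49, 42], [170, 42, 36], [158, 25, 41], [14, 148, 121], [16, 139, 174], [15, 137, 180]]
110 ((631.42529296875, -10.880348205566406), (61.79576873779297, 57.76630401611328), 21.917667388916016)
130 ((626.11279296875, 0.8632049560546875), (64.70030212402344, 85.81891632080078), 23.256214141845703)
150 ((622.0359497070312, 12.031448364257812), (65.72929382324219, 111.84420013427734), 21.905590057373047)
```

Call:
servo_tool(increments=[[0.2,0.04,-0.025,-0.005,0,0,-2],[0.2,0.08,-0.045,-0.01,0,0,-4],[0.2,0.12,-0.065,-0.01,0,0,-6],[0.2,0.16,-0.087,-0.01,0,0,-9],[0.2,0.2,-0.108,-0.01,0,0,-12],[0.2,0.24,-0.13,-0.01,0,0,-15],[0.2,0.27,-0.146,-0.01,0,0,-16.2],[0.2,0.284,-0.153,0,0,0,-16.2],[0.2,0.284,-0.153,0.02,0,0,-16.2],[0.2,0.284,-0.153,0.05,0,0,-16.2],[0.2,0.284,-0.153,0.07,0,0,-16.2],[0.2,0.284,-0.153,0.07,0,0,-16.2]])

```text
clock: 23.4
position: [620.9, 13.1, 73.1]
ee_rot: [0.829, -0.559, -0.002, 0.002]
contact_force: [-0.4, -0.3, -0.8]
gripper_width: 38.7
grasp_force: 61.4
```

Run:
```python
from m import *
inc(622.7,14.4,13,202)
```

```text
inc [-0.0012 -0.      0.063 ] [ 0.05 -0.01 -0.01] clk 23.5
```

Call:
servo_tool(increments=[[0.2,-0.001,0,0.02,0,0,0],[0.2,-0.001,0,0.045,0,0,0],[0.2,-0.001,0,0.058,0,0,0],[0.2,-0.001,0,0.061,0,0,0],[0.2,-0.001,0,0.061,0,0,0]])

```text
clock: 24.12
position: [623.6, 14.1, 16.1]
ee_rot: [0.829, -0.559, 0.001, -0.0]
contact_force: [0.0, 1.2, -1.1]
gripper_width: 38.9
grasp_force: 61.4
```

Run:
```python
from m import *
inc(622.7,14.4,9.4,202)
save(b,"s8.png",(220,200,320,275),7)
```

```text
inc [-0.0006  0.0008  0.007 ] [-0.11 -0.02 -0.03] clk 24.225
```

View pics/s8.png

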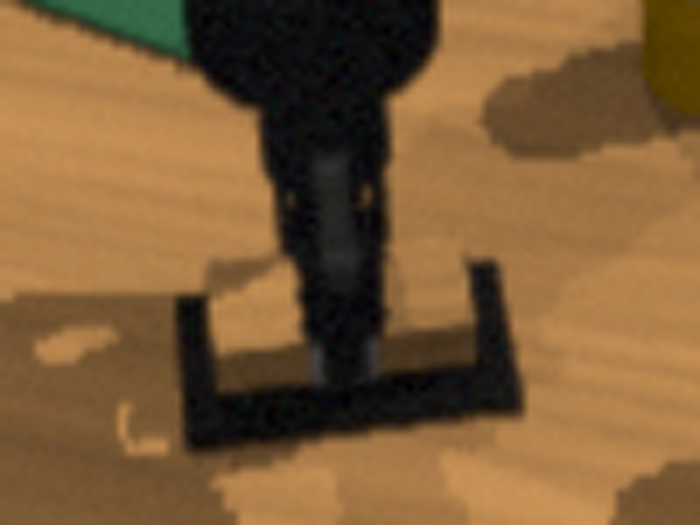

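The caul hovers about 6 mm over the mat, parallel to it. Its bottom front corners are at crop (217,393) and (477,365), the mat's front corners at (190,450) and (523,410). I'll turn these into world positions to check the centring.

Run:
```python
from m import *
S=lambda p:np.array(p)/7+[220-.43,200-.43];o=[-.6,-3.8,0]
c=world(b,S([(217,393),(477,365)]),12.9)+o;t=world(b,S([(213,355),(477,325)]),32.9)+o;m=world(b,S([(190,450),(523,410)]),0)+o
b6=world(b,S([(177,297),(497,258)]),6)+o
u=np.array([np.cos(np.radians(112)),np.sin(np.radians(112))]);v=np.array([np.cos(np.radians(22)),np.sin(np.radians(22))])
for n,q in(("caul bot front",c),("caul top front",t),("mat front",m),("mat back",b6)):
    print(n,np.round(q,1),"along",np.round(q[:,:2]@u,1),"mid",round((q[:,:2]@u).mean(),1),"across",np.round(q[:,:2]@v,1))
print("target centre",np.array([623,13.5])@u,np.array([623,13.5])@v)
```

```text
caul bot front [[654.6 -19.2  12.9]
 [624.5  59.2  12.9]] along [-263.1 -179.1] mid -221.1 across [599.8 601.2]
caul top front [[655.8 -18.4  32.9]
 [624.9  59.8  32.9]] along [-262.7 -178.7] mid -220.7 across [601.1 601.8]
mat front [[669.1 -24.8   0. ]
 [629.   75.4   0. ]] along [-273.6 -165.7] mid -219.7 across [611.1 611.4]
mat back [[612.5 -47.9   6. ]
 [571.2  52.6   6. ]] along [-273.9 -165.2] mid -219.6 across [549.9 549.3]
target centre -220.8629256614616 582.6927304062234
```

Call:
servo_tool(increments=[[0.2,-0.001,0.001,0.002,0,0,0],[0.2,-0.001,0.001,0.004,0,0,0],[0.2,-0.001,0.001,0.006,0,0,0],[0.2,-0.001,0.001,0.007,0,0,0],[0.2,-0.001,0.001,0.007,0,0,0]])

```text
clock: 24.95
position: [621.6, 14.5, 9.3]
ee_rot: [0.829, -0.559, 0.0, 0.0]
contact_force: [-1.8, -0.2, 5.0]
gripper_width: 38.2
grasp_force: 62.1
```

Contact with the mat (5 N). Releasing.

Call:
servo_tool(increments=[[0.5,0,0,0,0,0,0],[0.65,0,0,0,0,0,0],[0.8,0,0,0,0,0,0],[1,0,0,0,0,0,0],[1,0,0,-0.01,0,0,0],[1,0,0,-0.05,0,0,0],[1,0,0,-0.1,0,0,0],[1,0,0,-0.14,0,0,0],[1,0,0,-0.14,0,0,0]])

```text
clock: 26.08
position: [624.1, 14.9, 153.6]
ee_rot: [0.829, -0.559, 0.004, -0.003]
contact_force: [0.3, 0.4, 0.4]
gripper_width: 85.5
grasp_force: 0.0
```

Run:
```python
from m import *
inc(442,276,130,185)
# panel via scene & top: dark pixels
for n,i,roi in(("top",a,(110,210,205,275)),("scene",b,(360,180,425,230))):
    g=cv2.cvtColor(i["color"],cv2.COLOR_RGB2GRAY)
    for k in ("panel","caul"):
        print(n,k,[(round(r["p"],2),np.round(r["box"],1)) for r in arm.look_for(n,k)[:2]])
save(b,"s9.png",(355,170,425,225),8); save(a,"t9.png")
```

```text
inc [-0.3096  0.0688  0.0191] [-0.07  0.03 16.94] clk 26.175
top panel []
top caul [(0.88, array([280.4, 165.4,  35. ,  20.1])), (0.58, array([211.9, 154.8,  10.8,  28.8]))]
scene panel [(0.69, array([392. , 207. ,  47.2,  22.6]))]
scene caul [(0.9, array([267.6, 245.3,  43.4,  21. ])), (0.68, array([180.7, 238.7,  26.5,  15.3]))]
```

Run:
```python
from m import *
o=cv2.resize(cv2.imread("pics/s7.png"),(100,60),interpolation=cv2.INTER_AREA);o=cv2.cvtColor(o,cv2.COLOR_BGR2GRAY)
n=cv2.cvtColor(b["color"],cv2.COLOR_RGB2GRAY)[170:230,350:450]
for r in(26,30,36):print(r,[int(v) for v in o[r,15:24]],[int(v) for v in n[r,15:24]])
for r in(38,42,44):print(r,[int(v) for v in o[r,60:70]],[int(v) for v in n[r,60:70]])
for c in(25,40,60):print(c,[int(v) for v in o[34:50,c]],[int(v) for v in n[34:50,c]])
for k in "turq",:
  m=mask(a,(75,80,40),(95,255,255),(135,185,165,215));print(cv2.boundingRect(m),world(a,[149,199],25))
```

```text
26 [140, 141, 140, 129, 81, 88, 78, 85, 93] [131, 128, 129, 122, 69, 89, 79, 101, 111]
30 [145, 145, 144, 129, 62, 56, 57, 60, 55] [146, 145, 143, 133, 63, 89, 92, 98, 92]
36 [135, 136, 137, 124, 60, 53, 53, 54, 57] [140, 137, 138, 129, 62, 87, 82, 79, 83]
38 [67, 78, 94, 88, 79, 79, 106, 115, 118, 117] [65, 103, 109, 93, 78, 75, 105, 116, 118, 119]
42 [35, 38, 40, 41, 41, 51, 85, 109, 121, 124] [34, 34, 41, 40, 43, 49, 87, 110, 121, 122]
44 [21, 20, 22, 17, 24, 53, 98, 110, 120, 123] [27, 23, 22, 17, 23, 52, 103, 110, 120, 118]
25 [42, 44, 39, 44, 51, 29, 23, 22, 33, 45, 52, 54, 54, 59, 64, 65] [55, 61, 60, 69, 79, 32, 26, 22, 35, 50, 56, 55, 56, 59, 66, 63]
40 [63, 65, 66, 61, 41, 43, 28, 19, 21, 23, 29, 29, 32, 34, 40, 41] [129, 98, 60, 54, 74, 92, 47, 24, 18, 19, 30, 37, 35, 38, 40, 45]
60 [73, 63, 63, 65, 67, 58, 52, 60, 35, 21, 21, 39, 75, 104, 111, 111] [58, 45, 49, 55, 65, 56, 57, 70, 34, 18, 27, 42, 79, 108, 111, 112]
(0, 0, 0, 0) [[536.3257101  299.95085888  25.        ]]
```

Call:
servo_tool(increments=[[0.9,-0.05,0.011,0,0,0,3],[0.9,-0.1,0.022,0,0,0,6],[0.9,-0.15,0.033,0,0,0,9],[0.9,-0.2,0.044,0,0,0,12],[0.9,-0.25,0.056,0,0,0,15],[0.9,-0.3,0.067,0.01,0,0,16.5],[0.9,-0.31,0.069,0.03,0,0,16.5],[0.9,-0.31,0.069,0.06,0,0,16.5],[0.9,-0.31,0.069,0.06,0,0,16.5],[0.9,-0.31,0.069,0.06,0,0,16.5]])

```text
clock: 27.72
position: [442.4, 276.5, 89.0]
ee_rot: [0.74, -0.673, 0.0, -0.0]
contact_force: [0.0, 0.9, 1.1]
gripper_width: 76.5
grasp_force: 0.0
```

Run:
```python
from h import *
inc(441,275,14,185.5)
```

```text
inc [0.0014 0.0016 0.075 ] [-0.05  0.01 -0.03] clk 27.725
```

Call:
servo_tool(increments=[[0.9,0.001,0.002,0.015,0,0,0],[0.9,0.001,0.002,0.035,0,0,0],[0.9,0.001,0.002,0.055,0,0,0],[0.9,0.001,0.002,0.07,0,0,0],[0.9,0.001,0.002,0.074,0,0,0],[0.9,0.001,0.002,0.074,0,0,0]])

```text
clock: 28.48
position: [440.2, 275.3, 14.7]
ee_rot: [0.74, -0.673, 0.0, -0.0]
contact_force: [0.0, 0.2, 0.5]
gripper_width: 77.0
grasp_force: 0.0
```

Call:
servo_tool(increments=[[0.7,0,0,0,0,0,0],[0.65,0,0,0,0,0,0],[0.6,0,0,0,0,0,0],[0.4,0,0,0,0,0,0],[0.4,0,0,0,0,0,0],[0.4,0,0,0,0,0,0]])

```text
clock: 29.22
position: [440.4, 275.6, 15.4]
ee_rot: [0.74, -0.672, 0.0, -0.001]
contact_force: [-0.2, -0.1, 6.4]
gripper_width: 55.0
grasp_force: 63.7
```

The grip is too low for setting down on the board: the tips would hang below the panel's underside. I'll regrip with the TCP at z≈28.

Call:
servo_tool(increments=[[0.7,0,0,0,0,0,0],[0.8,0,0,0,0,0,0],[0.8,0,0,-0.008,0,0,0],[0.8,0,0,-0.013,0,0,0],[0.8,0,0,-0.013,0,0,0],[0.7,0,0,-0.013,0,0,0],[0.65,0,0,-0.013,0,0,0],[0.6,0,0,-0.013,0,0,0],[0.4,0,0,-0.013,0,0,0],[0.4,0,0,-0.013,0,0,0],[0.4,0,0,-0.013,0,0,0]])

```text
clock: 30.6
position: [439.9, 275.0, 27.8]
ee_rot: [0.74, -0.673, 0.0, -0.0]
contact_force: [-0.8, -0.9, 4.2]
gripper_width: 54.4
grasp_force: 63.6
```

Call:
servo_tool(increments=[[0.4,0,0,-0.005,0,0,0],[0.4,0,0,-0.02,0,0,0],[0.4,0,0,-0.05,0,0,0],[0.4,0,0,-0.08,0,0,0],[0.4,0,0,-0.1,0,0,0],[0.4,0,0,-0.1,0,0,0]])

```text
clock: 31.35
position: [440.6, 276.0, 129.5]
ee_rot: [0.74, -0.673, -0.0, -0.003]
contact_force: [-0.1, 0.3, -1.7]
gripper_width: 54.4
grasp_force: 63.4
```

Run:
```python
from h import *
print(arm.read_state()["contact_force"])
b=img("scene");save(b,"s10.png",(340,100,450,230),5)
print([(round(r["p"],2),np.round(r["box"],1)) for r in arm.look_for("scene","panel")[:2]])
inc(459.4,-89.3,110,165.8)
```

```text
[-0.1475329   0.27934752 -1.7319721 ]
[(0.68, array([397.9, 173.7,  50.1,  25.7]))]
inc [0.3643 0.0146 0.0171] [ 3.000e-02 -1.000e-02  1.964e+01] clk 31.45
```

Call:
servo_tool(increments=[[0.4,0.04,0.002,0,0,0,2],[0.4,0.085,0.004,0,0,0,5],[0.4,0.13,0.006,0,0,0,7],[0.4,0.18,0.008,0,0,0,10],[0.4,0.23,0.01,0,0,0,13],[0.4,0.28,0.012,0,0,0,16],[0.4,0.325,0.014,0,0,0,19],[0.4,0.355,0.015,0,0,0,19.6],[0.4,0.364,0.015,0.02,0,0,19.6],[0.4,0.364,0.015,0.05,0,0,19.6],[0.4,0.364,0.015,0.08,0,0,19.6],[0.4,0.364,0.015,0.09,0,0,19.6]])

```text
clock: 32.95
position: [457.5, -89.1, 34.9]
ee_rot: [-0.614, 0.789, 0.002, -0.003]
contact_force: [0.2, 0.8, -0.0]
gripper_width: 54.3
grasp_force: 63.4
```

Call:
servo_tool(increments=[[0.4,0,0,0.01,0,0,0],[0.4,0,0,0.02,0,0,0],[0.4,0,0,0.02,0,0,0]])

```text
clock: 33.33
position: [459.3, -88.7, 17.0]
ee_rot: [-0.615, 0.789, 0.0, -0.0]
contact_force: [-0.4, 0.1, -1.2]
gripper_width: 54.6
grasp_force: 63.4
```

Run:
```python
from m import *
inc(459.4,-89.3,4,165.8);save(b,"s11.png",(200,140,300,230),6)
```

```text
inc [0.0007 0.0003 0.0137] [-0.04  0.01  0.07] clk 33.425
```

View pics/s11.png

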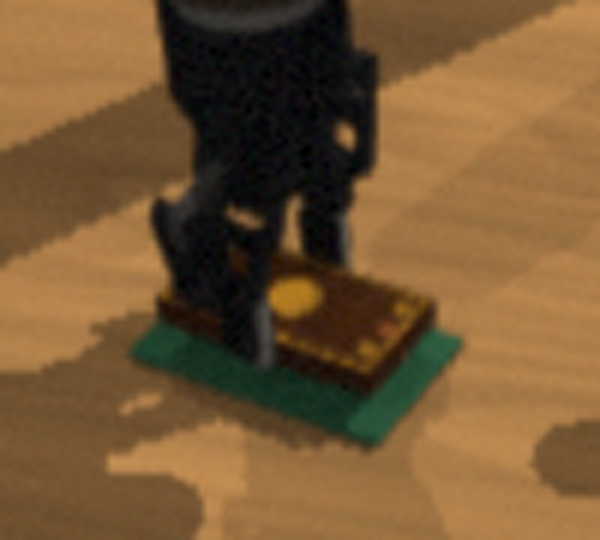

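The panel hovers level over the board. Its bottom corners are at crop (160,318), (363,392) and (435,320), the board's at (132,357), (375,447) and (463,345). This was my 14th and last picture, so the rest is numeric.

Run:
```python
from m import *
S=lambda p:np.array(p)/6+[200-.42,140-.42];o=[-.6,-3.8,0]
P=world(b,S([(160,318),(363,392),(435,322)]),19.2)+o;T=world(b,S([(160,300),(363,375),(437,300)]),33.2)+o;B=world(b,S([(132,357),(375,447),(463,345)]),0)+o
r=np.radians(75.8);u=np.array([np.cos(r),np.sin(r)]);v=np.array([u[1],-u[0]])
for n,q in(("P",P),("T",T),("B",B)):
    d=q[1]-q[0];print(n,np.round(q[:,:2],1).tolist(),"u",np.round(q[:,:2]@u,1),"mid",round((q[:2,:2]@u).mean(),1),"v",np.round(q[:,:2]@v,1),"ang",round(np.degrees(np.arctan2(d[1],d[0])),1))
print(np.array([459.4,-89.3])@u,np.array([459.4,-89.3])@v)
```

```text
P [[468.0, -147.8], [494.5, -46.1], [444.0, -28.7]] u [-28.5  76.7  81.1] mid 24.1 v [490.  490.7 437.5] ang 75.4
T [[471.7, -144.5], [498.9, -43.7], [445.2, -26.7]] u [-24.4  80.   83.3] mid 27.8 v [492.7 494.3 438.2] ang 74.9
B [[475.3, -161.0], [506.8, -38.3], [435.1, -19.3]] u [-39.5  87.1  88.1] mid 23.8 v [500.3 500.7 426.6] ang 75.6
26.122743327086084 467.2691433008039
```

Call:
servo_tool(increments=[[0.4,0.0015,0,0.004,0,0,0],[0.4,0.0015,0,0.008,0,0,0],[0.4,0.0015,0,0.011,0,0,0],[0.4,0.0015,0,0.0125,0,0,0],[0.4,0.0015,0,0.0135,0,0,0],[0.4,0.0015,0,0.0135,0,0,0]])

```text
clock: 34.28
position: [459.3, -90.1, 3.8]
ee_rot: [-0.615, 0.789, -0.0, 0.0]
contact_force: [0.2, -0.8, 0.1]
gripper_width: 54.3
grasp_force: 63.4
```

Call:
servo_tool(increments=[[0.4,0,0,0.0005,0,0,0],[0.4,0,0,0.001,0,0,0],[0.4,0,0,0.001,0,0,0]])

```text
clock: 34.65
position: [459.3, -90.2, 3.7]
ee_rot: [-0.615, 0.789, -0.0, 0.0]
contact_force: [-2.4, 0.3, 8.6]
gripper_width: 54.5
grasp_force: 64.5
```

Contact (8.6 N). Releasing and rising.

Call:
servo_tool(increments=[[0.65,0,0,0,0,0,0],[0.75,0,0,0,0,0,0],[0.85,0,0,0,0,0,0],[0.9,0,0,-0.005,0,0,0],[0.9,0,0,-0.03,0,0,0],[0.9,0,0,-0.08,0,0,0],[0.9,0,0,-0.14,0,0,0],[0.9,0.05,-0.02,-0.18,0,0,0],[0.9,0.1,-0.04,-0.18,0,0,0],[0.9,0.15,-0.06,-0.18,0,0,0],[0.9,0.2,-0.08,-0.18,0,0,0],[0.9,0.2,-0.08,-0.18,0,0,0]])

```text
clock: 36.15
position: [487.6, -306.7, 182.2]
ee_rot: [-0.613, 0.79, 0.0, -0.0]
contact_force: [0.5, 0.6, -1.0]
gripper_width: 76.8
grasp_force: 0.0
```

```bash
cat > fin.py <<'E'
from m import *
g=lambda i,roi:mask(i,(60,60,15),(95,255,255),roi)
r=np.radians(75.8);u=np.array([np.cos(r),np.sin(r)]);v=np.array([u[1],-u[0]])
for n,i,roi in(("top",a,(285,200,375,270)),("scene",b,(210,172,290,222))):
    m=g(i,roi);ys,xs=np.nonzero(m)
    w=world(i,np.c_[xs,ys],6)[:,:2];U,V=w@u,w@v;U0=(U.min()+U.max())/2;V0=(V.min()+V.max())/2
    # panel footprint: gaps in green along mid-lines
    line=lambda A,B,t:np.sort(A[np.abs(B-t)<12])
    for nm,A,B,a0,b0 in(("along",U,V,U0,V0),("across",V,U,V0,U0)):
        s=line(A,B,b0);k=np.argmax(np.diff(s)) if len(s)>1 else 0
        print(n,nm,"board",np.round([A.min(),A.max()],1),"gap",np.round(s[k:k+2],1) if len(s)>1 else s,"bands",round(s[k]-s[0],1),round(s[-1]-s[k+1],1))
for n,i in(("top",a),("scene",b)):
    for t,z in(("panel",6),("board_green",0),("caul",6),("mat_black",0),("jar_yellow",0),("jar_purple",0)):
        q=arm.spot_point(n,t)[:1]
        if q:print(n,t,round(q[0]["p"],2),np.round(world(i,q[0]["centre"],z)[0],1))
E
python3 fin.py
```

```text
top along board [-39.4  88.5] gap [-32.7  81.5] bands 6.4 7.0
top across board [430.2 503.8] gap [439.2 498.7] bands 8.6 4.9
scene along board [-32.4  93.1] gap [84.7 85.7] bands 0.0 7.3
scene across board [431.6 504. ] gap [494.7 495.3] bands 0.6 8.3
top panel 0.96 [463.6 -85.1   6. ]
top caul 0.97 [622.6  16.3   6. ]
top mat_black 0.82 [619.3  12.7   0. ]
top jar_yellow 0.94 [460.3 114.3   0. ]
top jar_purple 0.87 [633.1 186.8   0. ]
scene panel 0.61 [463.2 -84.4   6. ]
scene board_green 0.76 [451.2 -82.2   0. ]
scene caul 0.88 [606.8   8.5   6. ]
scene mat_black 0.76 [624.3  18.2   0. ]
scene jar_yellow 0.64 [450.7 104.    0. ]
scene jar_purple 0.88 [631.8 201.5   0. ]
```

Run:
```python
from m import *
u=np.array([np.cos(np.radians(112)),np.sin(np.radians(112))]);v=np.array([np.cos(np.radians(22)),np.sin(np.radians(22))])
for n,i,q in(("top",a,(622,12)),("scene",b,(624.5,17.3))):
    q=np.array(q);box=[q+s*53*u+t*31*v for s,t in((1,1),(1,-1),(-1,-1),(-1,1))]
    pm=np.zeros((420,560),np.uint8);cv2.fillConvexPoly(pm,np.round(proj(i,np.c_[box,np.full(4,6)])).astype(int),255)
    br=((cv2.cvtColor(i["color"],cv2.COLOR_RGB2HSV)[:,:,2]>128)*255).astype(np.uint8)&(pm if n=="top" else cv2.dilate(pm,np.ones((3,3))))
    c=big(cv2.morphologyEx(br,cv2.MORPH_OPEN,np.ones((3,3))));print(n,cv2.minAreaRect(world(i,c.reshape(-1,2),26)[:,:2].astype(np.float32)))
    print(n,proj(i,np.c_[box,np.full(4,6)]).round().tolist())
g=cv2.cvtColor(a["color"],cv2.COLOR_RGB2GRAY)
# profiles through mat centre along u and v (world z=6), top
for d,nm,L in((u,"u",64),(v,"v",42)):
    s=np.arange(-L,L+1,3);p=proj(a,np.c_[np.array([622,12])+s[:,None]*d,np.full(len(s),6)])
    print(nm,[(int(k),int(g[int(round(y)),int(round(x))])) for k,(x,y) in zip(s,p)])
```

```text
top ((619.9093627929688, 13.221672058105469), (41.682342529296875, 84.857421875), 22.4024600982666)
top [[256.0, 160.0], [266.0, 185.0], [310.0, 168.0], [299.0, 143.0]]
scene ((623.7581787109375, 18.628555297851562), (32.35894012451172, 82.01688385009766), 21.520082473754883)
scene [[293.0, 258.0], [290.0, 238.0], [245.0, 243.0], [246.0, 263.0]]
u [(-64, 165), (-61, 129), (-58, 103), (-55, 83), (-52, 31), (-49, 30), (-46, 32), (-43, 164), (-40, 166), (-37, 164), (-34, 159), (-31, 164), (-28, 162), (-25, 164), (-22, 166), (-19, 165), (-16, 161), (-13, 165), (-10, 163), (-7, 162), (-4, 160), (-1, 159), (2, 159), (5, 154), (8, 151), (11, 154), (14, 152), (17, 152), (20, 154), (23, 154), (26, 159), (29, 155), (32, 160), (35, 157), (38, 165), (41, 148), (44, 84), (47, 67), (50, 68), (53, 62), (56, 90), (59, 161), (62, 158)]
v [(-42, 155), (-39, 155), (-36, 156), (-33, 101), (-30, 51), (-27, 50), (-24, 51), (-21, 72), (-18, 109), (-15, 161), (-12, 157), (-9, 154), (-6, 155), (-3, 151), (0, 159), (3, 157), (6, 152), (9, 156), (12, 159), (15, 147), (18, 148), (21, 153), (24, 105), (27, 75), (30, 81), (33, 87), (36, 148), (39, 161), (42, 160)]
```

The panel is about 1 mm off centre on its board, the caul about 2 mm off and 0.4° from square, and the weights about 2 mm off or less. The jars are where they were and the arm is clear, so I'm handing in.

```bash
python3 -c "
from h import *
print(arm.job_done())"
```

```text
the job is handed in; nothing more can be done
None
```

The job is handed in after about 36 s of robot time: both weights stand on their matching pads, the caul lies on the black mat and the panel face up on the green board, each about 2 mm or less off centre by the camera measurements, with the jars untouched.

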